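# Tip a worn brake friction block onto the drilling plate and seat it against the fence

### The job

Lay the worn friction block down for drilling: slide it, still standing, squarely up against the near edge of the drilling plate until it bears there, then push near its top so that it tips over that edge onto its flat back on the plywood. Push it along the plate until it is square and firmly home against the adjustable fence in front of the end bar, pressing with about 10 N, and leave it there. Don't lift the block or push it with more than 25 N (the lining is brittle), and leave the other parts on the bench alone.

Things in the scene. Friction and masses are not known exactly. Their poses are not given: they have to be found in the camera images.
- block: Worn tan friction block, 0.3-0.55 kg, standing on end on the bench: 76 mm tall (z), 70 wide (y), 34 thick (x). Origin: middle of the end it stands on at first. x points out of its flat back (at x = +17 mm); the other broad face, at -17, is worn 4 mm hollow but for a 10 mm strip at each end. Friction on bench and plate 0.5-0.7. Lying as wanted, x points down and z to the end stop.
- block_head (a point): Middle of the block's other end face, on top at the start, 76 mm along block z from its origin.
- block_mid (a point): Middle of the block, 38 mm along its z from the origin. At the start the block's back faces the plate, turned up to 0.22 rad from square, and stands about 60 to 100 mm short of the plate's near edge.
- plate: Drilling plate bolted to the bench: dark steel faced with plywood, 165 mm long (x), 140 wide (y), top 15 mm above the bench. Its near edge is the low stop. Origin: at bench height under the middle of that edge; x points along the plate to the end bar, z up. The facing is bare from the near edge to the fence.
- end_stop: Dark steel end bar fixed across the plate's far end, 120 mm long (y), 25 high, its face 138 mm along plate x; origin: foot of the middle of that face, axes as the plate. In front of it, on two rods, stands the bright steel fence, 96 x 10 x 24 mm, locked at a setting no pose tells: its face is 12 to 24 mm before the bar's face. Feel for it. Counts as part of this body.
- adapter: Bystander: chrome torque adapter, loose, stands 66 mm high, 44 mm diameter with a square drive on top. Origin: middle of its underside.
- sleeve: Bystander: green steel bolt sleeve, loose, a tube standing 62 mm high, 38 mm outside diameter. Origin: middle of its underside.
- handwheel: Bystander: dark brown bakelite handwheel lying flat, loose, 98 mm diameter, 26 mm high. Origin: middle of its underside.
- index_bracket: Bystander: small indexing plate with a fluted black knob on a grey cast bracket, fixed to the bench, foot 90 by 80 mm, 91 mm high. Origin: middle of its underside.
Not all that is in view belongs to the job. Of the things that look like the block, take the one that is farthest to the robot's right at the start.

How it is judged:
By the outcome, as a careful person would: the job done as asked, in the order asked, and still so for the second after the job is handed in, with the robot touching nothing.
It also fails if it takes over 70 s, if anything falls off the work surface, if the arm or the gripper's body presses on something with over 40 N, if the wrist force passes 120 N, or if a joint passes its speed limit or range.

### The arm

A 6-joint arm with a two-finger parallel gripper is mounted at the origin on the work surface. World frame = base frame: x ahead of the robot, y to its left, z up, the work surface at z = 0. Lengths are in m, angles in rad, forces in N, time in s.
With the tool pointing down it reaches from about 0.375 to 0.975 m from the base axis. Payload 3.8 kg.
Tool frame: the origin (TCP) lies midway between the tips of the shut fingers; the grasp point (between the pads) lies 19 mm behind it; z points along the fingers, y is the line along which they close (so a half turn about z gives the same grasp; the last joint's range is limited). The gripper opens to 85 mm and grips with 20 to 120 N. Pads are 22 mm wide; open, the fingers measure 114 mm over their backs; the gripper's body (76 mm by 85 mm) begins 54 mm behind the grasp point. The pads swing forward as they close: fully open they stand 13 mm farther back than shut.
Start: joints at [-1.328, 0.264, 1.604, -0, 1.274, -0.037], TCP at [0.186, -0.649, 0.231] pointing down, gripper open.
Joint ranges: [-2.63, 2.63], [-0.94, 2.18], [0.31, 2.57], [-1.31, 4.45], [0, 2.66], [-2.55, 2.55]. Speed limits (rad/s): [2.57, 2.57, 3.14, 3.14, 3.14, 3.14].

### API

Orientations are given as a unit quaternion [x, y, z, w].
In Python, from station import robot gives the robot as it stands.
- The arm moves only by the tool apply_moves, never from a script. Its argument "series" is a list of rows, each a list of 2 entries, a list of its own where there are three numbers: the shift along the world's x, y, z scaled (see below), then the turn, a rotation vector about the world's x, y, z scaled (see below). A call has 1 to 8 rows; each row is the pose to reach, as a shift and turn from the pose commanded when the call began; what a row does not reach only later rows make up. The controller multiplies each number of a shift by 80 mm and each number of a turn by pi/2 rad. A row lasts 1/10 s, in which the tool goes at most 50 mm and 8.59 degrees, less where a joint would pass 70% of its speed; a pose out of reach is approached as far as the arm can. A call with a number of a shift or a turn outside -1 to 1 is refused whole. A call with a gripper value outside its range is refused whole. "hand" is the closure in counts, from 0 (fully open) to 255 (shut), set as the call begins (left out, the last holds). The fingers move at their own pace and stop on an object; "grip_force" is the grip in N (left out, the last holds). Time passes only in rows, so rows that repeat a pose let the fingers close. It gives the time, the measured TCP pose, the force, the opening and the grip force at its end, in the units of the state.
- robot.get_state(): the state, without advancing time (a new reading comes with each control period).
- robot.read_camera(name): name is "scene" or "top" or "wrist"; returns a dict with "img" (420x560x3 uint8, blue, green, red), "z_map" (420x560 float32, m along the optical axis (not along the pixel's ray), 0 where there is no reading), "intrinsics" (3x3 intrinsics, pixels), "T" (4x4, takes a point from camera to world coordinates). Camera axes: x right, y down, z forward; pixel columns grow to the right and rows downward; lengths in m; the calibration is good to about 2 mm. A picture is of the moment at which its call begins.
- robot.finish_job(): hands the job in; it is judged then, once.
The state is a dict: "clock": time; "joint_pos": joint angles; "qvel": joint speeds; "tau": joint torques, N m; "tcp_pos": TCP position; "tcp_rot": TCP orientation; "ft_force": force on the tool from outside, world axes, zero at the start; "moment": the same for the moment, N m; "grip_width": finger opening in m; "finger_force": force on a finger pad.
Only numpy, scipy, OpenCV 4.12 (cv2) and the standard library are available. Lean on these libraries where they do the work, as an engineer would, in place of code of your own. Each camera call takes 0.05 s, during which the arm holds its last target. There are 200 camera calls.

## Working session

There is one attempt and no reset: what is moved stays moved. The work goes in short steps, Python scripts to look and compute and a tool call to move; the robot and the scene stay as the last step left them, time stands still between calls to the robot, and variables do not carry over. Pictures are saved under pics/ and viewed, at most 10 in all, crops included, and the job is handed in when it is done.

Besides the shell and the picture viewer there is one more tool, called after ">>>" by a JSON object that holds its "api" and its "payload", one argument or row to a line. apply_moves: Moves the arm, as the interface text tells. Its arguments: {"type":"object","properties":{"series":{"type":"array","items":{"type":"array"}},"hand":{"type":"number"},"grip_force":{"type":"number"}},"required":["series"]}

```bash
ls; mkdir -p pics
python3 - <<'E'
from station import robot
import cv2,numpy as np
s=robot.get_state();print(s)
for n in("top","scene"):
    c=robot.read_camera(n);cv2.imwrite(f"pics/{n}0.png",c["img"]);np.savez(f"pics/{n}0.npz",**c);print(n,c["intrinsics"],c["T"])
E
```

```text
pics
{'clock': 0.0, 'joint_pos': array([-1.32788871e+00,  2.64800972e-01,  1.60537135e+00,  9.91393254e-06,
        1.27371745e+00, -3.68986078e-02]), 'qvel': array([ 8.15075336e-05, -6.56579173e-05, -4.68678469e-04, -1.20655178e-03,
        1.55800197e-04, -1.84060412e-04]), 'tau': array([-7.82876632e-04, -5.15115416e+01, -3.67317009e+01,  9.61583964e-06,
        1.31634559e-02,  8.06841911e-06]), 'tcp_pos': array([ 0.18623938, -0.6480325 ,  0.22993125]), 'tcp_rot': array([ 9.90229061e-01,  1.39445642e-01, -1.13384378e-04, -1.14295624e-03]), 'ft_force': array([ 1.05278534, -0.43365789, -0.52022941]), 'moment': array([-0.04774313,  0.01493037, -0.01275674]), 'finger_force': 0.0, 'grip_width': 0.08525661925058535}
top [[489.26366734   0.         277.57983376]
 [  0.         489.26366734 204.50081439]
 [  0.           0.           1.        ]] [[-0.02996748 -0.99166422  0.12531572  0.41921762]
 [-0.99948346  0.0282729  -0.01527958 -0.00372751]
 [ 0.01160918 -0.12570888 -0.99199925  1.23522903]
 [ 0.          0.          0.          1.        ]]
scene [[455.42646525   0.         281.54902044]
 [  0.         455.42646525 213.46279511]
 [  0.           0.           1.        ]] [[-0.47227556  0.49205279 -0.73132745  1.35770108]
 [ 0.88140098  0.25478816 -0.39776288  0.38942969]
 [-0.00938676 -0.83244642 -0.55402604  0.66520726]
 [ 0.          0.          0.          1.        ]]
```

View pics/top0.png

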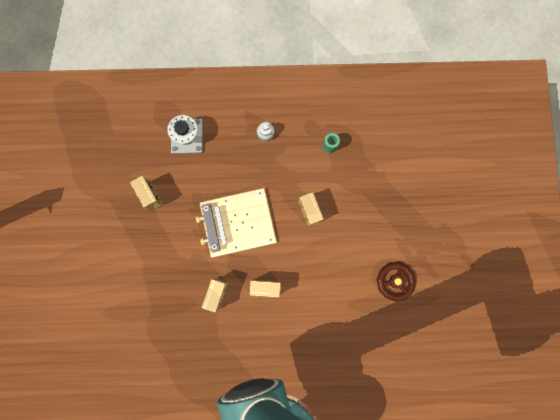

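View pics/scene0.png

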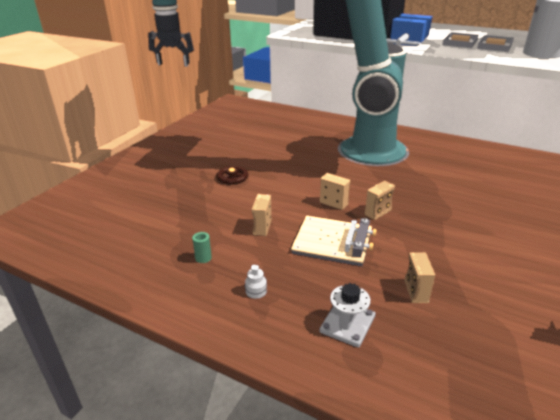

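The top view shows four look-alike blocks, at (145,192), (214,295), (265,289) and (311,208). The one farthest to the robot's right (−y, image right) is at (311,208), beside the plate's right-hand near edge at about (270,217). I'll measure it and check it in one crop.

```bash
cat > h.py <<'E'
import numpy as np,cv2
def pts(c):
    K=np.array(c["intrinsics"]);T=np.array(c["T"]);z=c["z_map"];h,w=z.shape
    u,v=np.meshgrid(np.arange(w),np.arange(h))
    p=np.stack([(u-K[0,2])/K[0,0]*z,(v-K[1,2])/K[1,1]*z,z],-1)
    return p@T[:3,:3].T+T[:3,3]
def ray(c,uv,h):
    K=np.array(c["intrinsics"]);T=np.array(c["T"]);uv=np.atleast_2d(np.float64(uv))
    d=np.c_[(uv-K[:2,2])/[K[0,0],K[1,1]],np.ones(len(uv))]@T[:3,:3].T
    return T[:3,3]+d*((h-T[2,3])/d[:,2])[:,None]
def rect(xy):
    r=cv2.minAreaRect(np.float32(xy)*1000);b=cv2.boxPoints(r);return np.array(r[0]),r[1],r[2],b
E
python3 - <<'E'
from h import *
c=dict(np.load("pics/top0.npz"));P=pts(c)
Z=P[...,2];v=c["z_map"]>0
hsv=cv2.cvtColor(c["img"],cv2.COLOR_BGR2HSV)
ply=(hsv[...,2]>150)&(hsv[...,1]>40)&(hsv[...,0]>12)&(hsv[...,0]<35)
def comp(m,lo):
    n,l,s,ce=cv2.connectedComponentsWithStats(np.uint8(m))
    for i in range(1,n):
        if s[i,4]>lo: yield l==i,s[i],ce[i]
print("low (plate)")
for m,s,ce in comp(ply&(Z<0.035),600):
    print(ce,s[4],"z",np.median(Z[m]));uv=np.argwhere(m)[:,::-1]
    print(rect(ray(c,uv,.015)[:,:2]))
print("tall")
for m,s,ce in comp(v&(Z>0.02)&(Z<0.12),80):
    zt=np.percentile(Z[m],90);mm=m&(Z>zt-.008);uv=np.argwhere(mm)[:,::-1]
    r=rect(ray(c,uv,zt)[:,:2]);print(ce.round(),"ztop",zt.round(3),r[0].round(1),np.round(r[1],1),round(r[2],1))
im=c["img"][150:300,180:380];cv2.imwrite("pics/crop_top.png",cv2.resize(im,None,fx=4,fy=4,interpolation=cv2.INTER_CUBIC))
s=dict(np.load("pics/scene0.npz"))["img"][160:300,190:400]
a=cv2.resize(im,(400,300),interpolation=2);b=cv2.resize(s,(400,300),interpolation=2)
cv2.imwrite("pics/crop0.png",np.hstack([a,b]))
E
```

```text
low (plate)
[469.14828614 142.62444113] 1342 z -0.0016380907996541572
(array([ 728.05743408, -476.23068237]), (87.9668197631836, 470.07037353515625), 0.25018927454948425, array([[ 683.04816, -241.3898 ],
       [ 685.10077, -711.4557 ],
       [ 773.0667 , -711.07153],
       [ 771.0141 , -241.00568]], dtype=float32))
[435.68117029 167.08552138] 1333 z -0.0013528496519221722
(array([ 654.26263428, -424.75457764]), (324.3697204589844, 71.40721893310547), 86.27540588378906, array([[ 608.0988 , -584.2775 ],
       [ 679.35516, -588.9162 ],
       [ 700.42645, -265.23163],
       [ 629.1701 , -260.59296]], dtype=float32))
[243.64604141 226.51912302] 4105 z 0.012575247073684626
(array([518.22125244,  38.58026123]), (189.40098571777344, 421.87884521484375), 10.749696731567383, array([[ 385.83844,  228.15457],
       [ 464.5268 , -186.32089],
       [ 650.60406, -150.99405],
       [ 571.9157 ,  263.4814 ]], dtype=float32))
[338.16136631 222.96584217] 849 z -0.0010397030111632954
(array([ 521.84240723, -164.82997131]), (58.385231018066406, 297.6784973144531), 2.1847994327545166, array([[ 48
[... 1476 characters left out ...]
8242, 281.74884033203125), 6.421162128448486, array([[  30.694221, -256.08838 ],
       [  62.20388 , -536.0697  ],
       [  99.26888 , -531.8983  ],
       [  67.759224, -251.91699 ]], dtype=float32))
tall
[182. 129.] ztop 0.09 [759.3 206.1] [35.1 34.1] 43.3
[265. 131.] ztop 0.061 [758.5   2.3] [23.2 13.3] 17.4
[331. 142.] ztop 0.063 [ 723.5 -159.2] [37.1 35.3] 88.4
[145. 193.] ztop 0.077 [606.8 298.9] [71.1 34.4] 28.4
[310. 209.] ztop 0.078 [ 555.3 -100.8] [69.7 34.3] 18.9
[212. 227.] ztop 0.043 [518.8 143.4] [119.3  58.4] 10.3
[397. 281.] ztop 0.028 [ 373.7 -307.4] [32.  31.4] 88.3
[214. 295.] ztop 0.078 [357.  135.2] [33.9 69.4] 70.4
[264. 288.] ztop 0.078 [368.7  15. ] [69.3 33.7] 84.7
```

View pics/crop0.png

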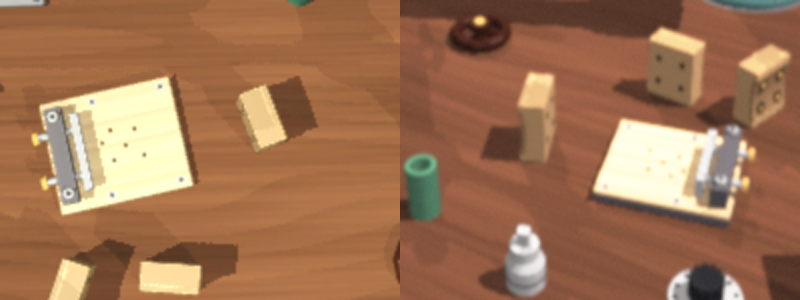

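The crop shows the target standing alone at (262,118), left panel. Its back faces the plate's bare near edge, which runs from (170,78) to (195,185), with the end bar and fence on the far side. Next I'll get the plate frame.

```bash
cat > geo.py <<'E'
from h import *
c=dict(np.load("pics/top0.npz"));P=pts(c);Z=P[...,2]
m=(Z>.008)&(Z<.05)&(P[...,0]>.42)&(P[...,0]<.64)&(P[...,1]>-.05)&(P[...,1]<.2)
n,l,s,ce=cv2.connectedComponentsWithStats(np.uint8(m));i=1+np.argmax(s[1:,4]);m=(l==i)&(Z<.022)
ce,sz,a,b=rect(ray(c,np.argwhere(m)[:,::-1],.015)[:,:2])
b=b/1000;near=b[np.argsort(b[:,1])[:2]]
E
python3 - <<'E'
from geo import *
print(ce,sz,a,b)
e=near[np.argmax(near[:,0])]-near[np.argmin(near[:,0])];a=np.arctan2(e[1],e[0]);print("angle",np.degrees(a))
o=near.mean(0);px=np.array([-np.sin(a),np.cos(a)]);py=-np.array([np.cos(a),np.sin(a)])
print("origin",o,"px",px)
B=np.array([.5553,-.1008]);d=B-o
print("block mid in plate",d@px,d@py,"rel angle",18.9-np.degrees(a))
st=o+px*-.135+py*(d@py)
print("start tcp xy (-135mm)",st)
E
```

```text
[531.67596436  79.61334229] (140.19590759277344, 164.77053833007812) 11.138293266296387 [[ 0.4469834   0.1469054 ]
 [ 0.47881335 -0.01476147]
 [ 0.61636853  0.01232127]
 [ 0.5845386   0.17398815]]
angle 11.138293
origin [ 0.547591  -0.0012201] px [-0.19317776  0.9811638 ]
block mid in plate -0.09919341003675373 0.011672802586471909 rel angle 7.7617064
start tcp xy (-135mm) [ 0.56221704 -0.13593214]
```

>>> {"api": "apply_moves", "payload": {
  "series": [
    [[0.26, 0.33, 0], [0, 0, 0.053]],
    [[0.53, 0.66, 0], [0, 0, 0.105]],
    [[0.79, 0.985, 0], [0, 0, 0.158]]
  ],
  "hand": 165
}}

```text
clock: 0.4
tcp_pos: [0.2499, -0.5688, 0.2304]
tcp_rot: [0.965, 0.262, 0.0, -0.001]
ft_force: [0.2, 0.0, -0.1]
grip_width: 0.0442
finger_force: 0.0
```

>>> {"api": "apply_moves", "payload": {
  "series": [
    [[0.26, 0.33, 0], [0, 0, 0.053]],
    [[0.53, 0.66, 0], [0, 0, 0.105]],
    [[0.79, 0.985, 0], [0, 0, 0.158]]
  ]
}}

```text
clock: 0.7
tcp_pos: [0.3133, -0.4896, 0.2307]
tcp_rot: [0.925, 0.38, -0.0, -0.001]
ft_force: [-0.6, -0.6, -0.1]
grip_width: 0.0302
finger_force: 0.0
```

>>> {"api": "apply_moves", "payload": {
  "series": [
    [[0.26, 0.33, 0], [0, 0, 0.053]],
    [[0.53, 0.66, 0], [0, 0, 0.105]],
    [[0.79, 0.985, 0], [0, 0, 0.158]]
  ]
}}

```text
clock: 1.0
tcp_pos: [0.3765, -0.4109, 0.2308]
tcp_rot: [0.871, 0.492, -0.0, -0.0]
ft_force: [-0.9, -0.0, -0.1]
grip_width: 0.0301
finger_force: 0.0
```

>>> {"api": "apply_moves", "payload": {
  "series": [
    [[0.26, 0.33, 0], [0, 0, 0.053]],
    [[0.53, 0.66, 0], [0, 0, 0.105]],
    [[0.79, 0.985, 0], [0, 0, 0.158]]
  ]
}}

```text
clock: 1.3
tcp_pos: [0.4397, -0.3321, 0.2308]
tcp_rot: [0.803, 0.596, -0.0, -0.0]
ft_force: [0.9, 0.2, -1.0]
grip_width: 0.0299
finger_force: 0.0
```

>>> {"api": "apply_moves", "payload": {
  "series": [
    [[0.26, 0.33, 0], [0, 0, 0.053]],
    [[0.53, 0.66, 0], [0, 0, 0.105]],
    [[0.79, 0.985, 0], [0, 0, 0.158]]
  ]
}}

```text
clock: 1.6
tcp_pos: [0.5029, -0.2533, 0.2308]
tcp_rot: [0.723, 0.69, -0.0, -0.0]
ft_force: [-0.6, 0.4, 0.2]
grip_width: 0.03
finger_force: 0.0
```

>>> {"api": "apply_moves", "payload": {
  "series": [
    [[0.26, 0.32, 0], [0, 0, 0.052]],
    [[0.53, 0.64, 0], [0, 0, 0.103]],
    [[0.78, 0.96, 0], [0, 0, 0.153]]
  ]
}}

```text
clock: 1.9
tcp_pos: [0.5653, -0.1766, 0.2307]
tcp_rot: [0.635, 0.772, -0.0, -0.0]
ft_force: [-0.3, -0.6, 0.8]
grip_width: 0.03
finger_force: 0.0
```

>>> {"api": "apply_moves", "payload": {
  "series": [
    [[0, 0, -0.25], [0.068, 0.0135, 0]],
    [[0, 0, -0.5], [0.136, 0.027, 0]],
    [[0, 0, -0.75], [0.204, 0.0405, 0]],
    [[0, 0, -1], [0.272, 0.054, 0]],
    [[0, 0, -1], [0.272, 0.054, 0]],
    [[0, 0, -1], [0.272, 0.054, 0]]
  ]
}}

```text
clock: 2.5
tcp_pos: [0.564, -0.1781, 0.1499]
tcp_rot: [0.622, 0.752, 0.136, -0.169]
ft_force: [0.3, 0.0, 0.8]
grip_width: 0.0304
finger_force: 0.0
```

Run:
```python
from station import robot
from h import *
from scipy.spatial.transform import Rotation as R
s=robot.get_state();print(s["tcp_pos"],s["ft_force"],s["joint_pos"]);print(R.from_quat(s["tcp_rot"]).as_matrix().round(3))
w=robot.read_camera("wrist");cv2.imwrite("pics/w1.png",w["img"])
```

```text
[ 0.56404272 -0.17812557  0.14985948] [0.25562106 0.00838683 0.76207483] [-0.53440452  0.35050162  1.71035079  0.32441332  1.39351338 -0.83115222]
[[-0.169  0.982 -0.084]
 [ 0.89   0.188  0.414]
 [ 0.423 -0.005 -0.906]]
```

View pics/w1.png

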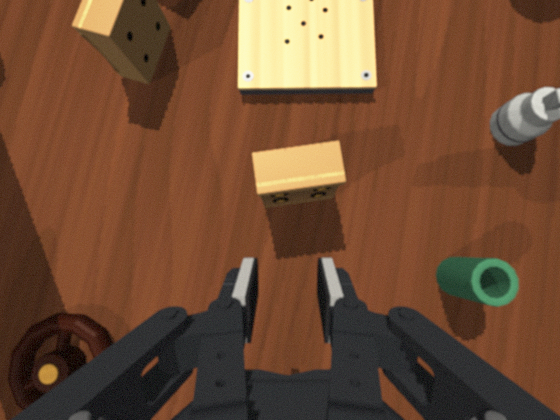

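The wrist view shows the block at (298,175), worn face toward the gripper. The plate's near edge is beyond it, centred at about (307,90), and the two fingertips at (248,265) and (330,265) straddle the block's mid-line. I'll go down behind it.

>>> {"api": "apply_moves", "payload": {
  "series": [
    [[0, 0, -0.33], [0, 0, 0]],
    [[0, 0, -0.67], [0, 0, 0]],
    [[0.01, 0.05, -1], [0, 0, 0]]
  ]
}}

```text
clock: 2.85
tcp_pos: [0.5673, -0.1741, 0.0736]
tcp_rot: [0.621, 0.754, 0.137, -0.164]
ft_force: [-0.1, 0.6, 0.4]
grip_width: 0.0302
finger_force: 0.0
```

>>> {"api": "apply_moves", "payload": {
  "series": [
    [[0, 0.05, -0.3], [0, 0, 0]],
    [[0, 0.15, -0.6], [0, 0, 0]],
    [[0, 0.25, -0.74], [0, 0, 0]],
    [[0, 0.3, -0.74], [0, 0, 0]],
    [[0, 0.3, -0.74], [0, 0, 0]]
  ]
}}

```text
clock: 3.35
tcp_pos: [0.5666, -0.1492, 0.0138]
tcp_rot: [0.621, 0.754, 0.137, -0.166]
ft_force: [-0.4, 0.0, 1.9]
grip_width: 0.0304
finger_force: 0.0
```

```bash
cat > w.py <<'E'
from station import robot
import numpy as np
o=np.array([.5476,-.0012]);px=np.array([-.193,.981]);py=np.array([-.981,-.193])
s=robot.get_state();d=s["tcp_pos"][:2]-o;f=s["ft_force"]
print("t",round(s["clock"],2),"plate x,y,z mm",np.round([d@px*1e3,d@py*1e3,s["tcp_pos"][2]*1e3],1),"F plate",np.round([f[:2]@px,f[:2]@py,f[2]],1))
E
python3 w.py
```

```text
t 3.35 plate x,y,z mm [-148.9   10.    13.8] F plate [0.1 0.4 1.9]
```

>>> {"api": "apply_moves", "payload": {
  "series": [
    [[-0.01, 0.06, -0.02], [0, 0, 0]],
    [[-0.02, 0.12, -0.03], [0, 0, 0]],
    [[-0.035, 0.18, -0.03], [0, 0, 0]],
    [[-0.05, 0.24, -0.03], [0, 0, 0]],
    [[-0.06, 0.3, -0.03], [0, 0, 0]],
    [[-0.07, 0.36, -0.03], [0, 0, 0]],
    [[-0.085, 0.42, -0.03], [0, 0, 0]],
    [[-0.095, 0.48, -0.03], [0, 0, 0]]
  ]
}}

```text
clock: 4.15
tcp_pos: [0.5584, -0.1117, 0.0098]
tcp_rot: [0.622, 0.753, 0.137, -0.167]
ft_force: [0.6, -3.0, 0.4]
grip_width: 0.0303
finger_force: 1.5
```

```bash
cat > blk.py <<'E'
from h import *
from w import *
def look(tag,zlo=.066,zhi=.09):
    c=robot.read_camera("top");P=pts(c);Z=P[...,2]
    m=(Z>zlo)&(Z<zhi)&(abs(P[...,0]-.55)<.08)&(abs(P[...,1]+.02)<.15)
    hsv=cv2.cvtColor(c["img"],cv2.COLOR_BGR2HSV);m&=(hsv[...,1]>60)&(hsv[...,2]>110)&(hsv[...,0]<35)
    n,l,st,ce=cv2.connectedComponentsWithStats(np.uint8(m));i=1+np.argmax(st[1:,4])
    q=ray(c,np.argwhere(l==i)[:,::-1],np.median(Z[l==i]))[:,:2]-o
    r=rect(np.c_[q@px,q@py]);print("block plate frame",r[0].round(1),np.round(r[1],1),round(r[2],1),"z",np.median(Z[l==i]).round(3))
    cv2.imwrite(f"pics/{tag}.png",cv2.resize(c["img"][150:290,180:380],(800,560),interpolation=2))
E
python3 -c "
from blk import *
look('t1')"
```

```text
t 4.15 plate x,y,z mm [-110.4   10.7    9.8] F plate [-3.1  0.   0.4]
block plate frame [-85.8   8.6] [70.4 34.3] 89.8 z 0.075
```

>>> {"api": "apply_moves", "payload": {
  "series": [
    [[-0.01, 0.096, 0], [0, 0, 0]],
    [[-0.02, 0.193, 0], [0, 0, 0]],
    [[-0.03, 0.289, 0], [0, 0, 0]],
    [[-0.041, 0.385, 0], [0, 0, 0]],
    [[-0.051, 0.48, 0], [0, 0, 0]],
    [[-0.062, 0.578, 0], [0, 0, 0]],
    [[-0.072, 0.674, 0], [0, 0, 0]],
    [[-0.083, 0.77, 0], [0, 0, 0]]
  ]
}}

```text
clock: 5.0
tcp_pos: [0.5513, -0.0493, 0.0097]
tcp_rot: [0.622, 0.753, 0.137, -0.167]
ft_force: [0.0, -2.8, 1.5]
grip_width: 0.0301
finger_force: 1.8
```

```bash
python3 -c "
from blk import *
look('t2')"
```

```text
t 5.0 plate x,y,z mm [-47.9   5.6   9.7] F plate [-2.7  0.5  1.5]
block plate frame [-23.3   3.2] [70.2 34.2] 89.5 z 0.075
```

>>> {"api": "apply_moves", "payload": {
  "series": [
    [[-0.003, 0.015, 0], [0, 0, 0]],
    [[-0.006, 0.03, 0], [0, 0, 0]],
    [[-0.009, 0.043, 0], [0, 0, 0]],
    [[-0.012, 0.055, 0], [0, 0, 0]],
    [[-0.014, 0.065, 0], [0, 0, 0]],
    [[-0.015, 0.074, 0], [0, 0, 0]],
    [[-0.015, 0.074, 0], [0, 0, 0]]
  ]
}}

```text
clock: 5.75
tcp_pos: [0.5502, -0.044, 0.0097]
tcp_rot: [0.622, 0.753, 0.137, -0.167]
ft_force: [2.0, -2.8, -0.5]
grip_width: 0.03
finger_force: 1.5
```

```bash
python3 w.py
```

```text
t 5.75 plate x,y,z mm [-42.5   5.7   9.7] F plate [-3.1 -1.4 -0.5]
```

>>> {"api": "apply_moves", "payload": {
  "series": [
    [[-0.002, 0.01, 0], [0, 0, 0]],
    [[-0.004, 0.02, 0], [0, 0, 0]],
    [[-0.004, 0.02, 0], [0, 0, 0]]
  ]
}}

```text
clock: 6.05
tcp_pos: [0.5502, -0.0429, 0.0097]
tcp_rot: [0.622, 0.753, 0.136, -0.167]
ft_force: [0.9, -5.7, 0.3]
grip_width: 0.0297
finger_force: 2.4
```

```bash
python3 -c "
from blk import *
look('t3')"
```

```text
t 6.05 plate x,y,z mm [-41.4   5.5   9.7] F plate [-5.8  0.2  0.3]
block plate frame [-17.    2.9] [70.3 33.9] 89.7 z 0.075
```

>>> {"api": "apply_moves", "payload": {
  "series": [
    [[-0.002, 0.01, 0], [0, 0, 0]],
    [[-0.002, 0.01, 0], [0, 0, 0]],
    [[-0.002, 0.01, 0], [0, 0, 0]]
  ]
}}

```text
clock: 6.4
tcp_pos: [0.5502, -0.0428, 0.0097]
tcp_rot: [0.622, 0.753, 0.136, -0.166]
ft_force: [1.7, -6.8, 0.5]
grip_width: 0.03
finger_force: 3.6
```

```bash
python3 w.py
```

```text
t 6.4 plate x,y,z mm [-41.4   5.4   9.7] F plate [-7.  -0.3  0.5]
```

>>> {"api": "apply_moves", "payload": {
  "series": [
    [[0.025, -0.12, 0], [0, 0, 0]],
    [[0.05, -0.25, 0], [0, 0, 0]],
    [[0.05, -0.25, 0.25], [0, 0, 0]],
    [[0.05, -0.25, 0.5], [0, 0, 0]],
    [[0.05, -0.25, 0.72], [0, 0, 0]],
    [[0.04, -0.2, 0.72], [0, 0, 0]],
    [[0.025, -0.12, 0.72], [0, 0, 0]],
    [[0.025, -0.12, 0.72], [0, 0, 0]]
  ]
}}

```text
clock: 7.2
tcp_pos: [0.5503, -0.0499, 0.0663]
tcp_rot: [0.621, 0.753, 0.136, -0.169]
ft_force: [-0.5, 0.3, 0.5]
grip_width: 0.0299
finger_force: 0.0
```

```bash
python3 -c "
from blk import *
look('t4')"
```

```text
t 7.2 plate x,y,z mm [-48.3   6.7  66.3] F plate [0.4 0.4 0.5]
block plate frame [-17.    3.1] [70.5 33.8] 90.0 z 0.075
```

View pics/t4.png

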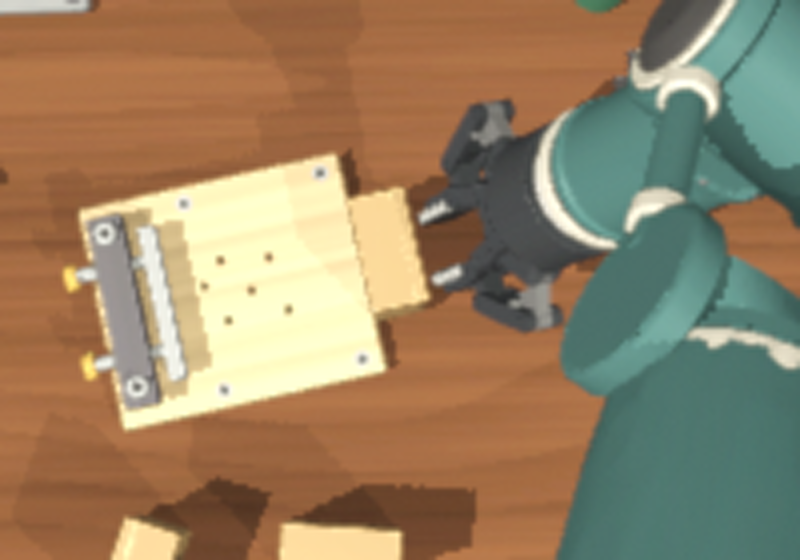

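The block, at (385,250), stands square and flush against the plate's near edge. The fingertips at (430,210) and (445,275) are just behind its top, so I'll tip it now.

>>> {"api": "apply_moves", "payload": {
  "series": [
    [[-0.012, 0.061, 0], [0, 0, 0]],
    [[-0.024, 0.122, 0.02], [0, 0, 0]],
    [[-0.036, 0.184, 0.035], [0, 0, 0]],
    [[-0.048, 0.245, 0.05], [0, 0, 0]],
    [[-0.06, 0.306, 0.06], [0, 0, 0]],
    [[-0.072, 0.367, 0.07], [0, 0, 0]],
    [[-0.084, 0.43, 0.075], [0, 0, 0]],
    [[-0.096, 0.49, 0.075], [0, 0, 0]]
  ]
}}

```text
clock: 8.05
tcp_pos: [0.5438, -0.0113, 0.0732]
tcp_rot: [0.622, 0.753, 0.137, -0.168]
ft_force: [0.3, -0.0, 0.9]
grip_width: 0.0299
finger_force: 0.1
```

```bash
python3 -c "
from blk import *
look('t5',.02,.1)"
```

```text
t 8.05 plate x,y,z mm [-9.2  5.6 73.2] F plate [-0.1 -0.3  0.9]
block plate frame [5.6 4.7] [49.6 74.6] 1.4 z 0.073
```

>>> {"api": "apply_moves", "payload": {
  "series": [
    [[-0.01, 0.05, 0], [0, 0, 0]],
    [[-0.02, 0.1, 0], [0, 0, 0]],
    [[-0.028, 0.145, 0], [0, 0, 0]],
    [[-0.028, 0.145, 0], [0, 0, 0]],
    [[-0.028, 0.145, 0], [0, 0, 0]],
    [[-0.028, 0.145, 0], [0, 0, 0]]
  ]
}}

```text
clock: 8.7
tcp_pos: [0.5418, -0.0005, 0.0733]
tcp_rot: [0.622, 0.753, 0.137, -0.167]
ft_force: [-0.3, 1.1, -0.5]
grip_width: 0.0301
finger_force: 0.0
```

```bash
python3 -c "
from blk import *
look('t6',.03,.1)"
```

```text
t 8.7 plate x,y,z mm [ 1.8  5.5 73.3] F plate [ 1.1  0.1 -0.5]
block plate frame [9.8 3. ] [70.8 66. ] 89.9 z 0.046
```

View pics/t6.png

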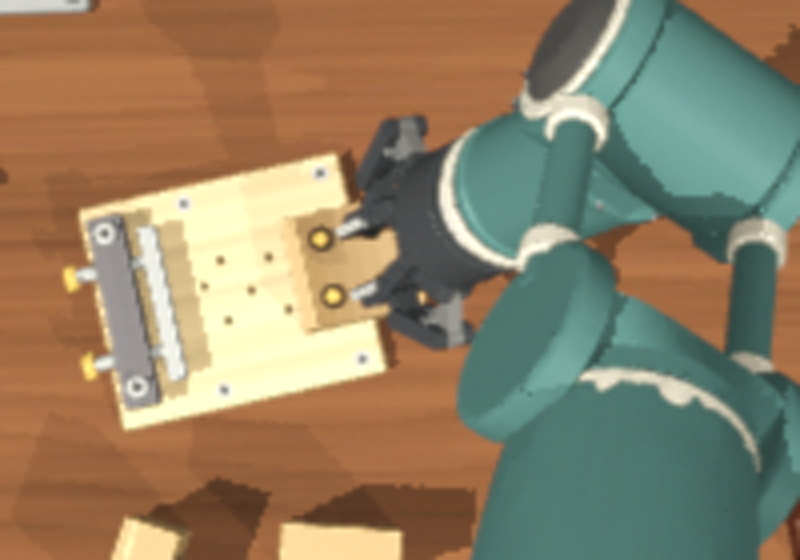

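The block lies flat on its back at (345,265), square to the plate. Its head is at about x = 43 mm and its foot overhangs the near edge. I'll retreat and come down behind the foot end.

>>> {"api": "apply_moves", "payload": {
  "series": [
    [[0.04, -0.2, 0.1], [0, 0, 0]],
    [[0.08, -0.41, 0.1], [0, 0, 0]],
    [[0.12, -0.62, 0.1], [0, 0, 0]],
    [[0.163, -0.84, 0], [0, 0, 0]],
    [[0.163, -0.84, 0], [0, 0, 0]]
  ]
}}

```text
clock: 9.25
tcp_pos: [0.5552, -0.0708, 0.072]
tcp_rot: [0.623, 0.752, 0.136, -0.167]
ft_force: [-0.2, -0.5, -0.4]
grip_width: 0.0302
finger_force: 0.0
```

```bash
python3 -c "
from blk import *
look('t7',.03,.1)"
```

```text
t 9.25 plate x,y,z mm [-69.7   6.   72. ] F plate [-0.4  0.3 -0.4]
block plate frame [5.2 3. ] [75.9 70.9] 0.2 z 0.046
```

>>> {"api": "apply_moves", "payload": {
  "series": [
    [[0.036, 0.007, -0.2], [0, 0, 0]],
    [[0.036, 0.007, -0.4], [0, 0, 0]],
    [[0.036, 0.007, -0.58], [0, 0, 0]],
    [[0.02, 0.09, -0.58], [0, 0, 0]],
    [[0.003, 0.18, -0.58], [0, 0, 0]],
    [[-0.005, 0.22, -0.58], [0, 0, 0]],
    [[-0.005, 0.22, -0.58], [0, 0, 0]]
  ]
}}

```text
clock: 10.0
tcp_pos: [0.5546, -0.0493, 0.0276]
tcp_rot: [0.621, 0.753, 0.137, -0.167]
ft_force: [-0.6, 0.3, 0.1]
grip_width: 0.03
finger_force: 0.0
```

```bash
python3 w.py
```

```text
t 10.0 plate x,y,z mm [-48.5   2.4  27.6] F plate [0.5 0.5 0.1]
```

>>> {"api": "apply_moves", "payload": {
  "series": [
    [[-0.012, 0.08, 0], [0, 0, 0]],
    [[-0.03, 0.18, 0], [0, 0, 0]],
    [[-0.05, 0.29, 0], [0, 0, 0]],
    [[-0.067, 0.4, 0], [0, 0, 0]],
    [[-0.085, 0.51, 0], [0, 0, 0]],
    [[-0.102, 0.62, 0], [0, 0, 0]],
    [[-0.12, 0.72, 0], [0, 0, 0]],
    [[-0.135, 0.815, 0], [0, 0, 0]]
  ]
}}

```text
clock: 10.8
tcp_pos: [0.5436, 0.0158, 0.027]
tcp_rot: [0.622, 0.753, 0.137, -0.167]
ft_force: [0.9, -5.4, 4.4]
grip_width: 0.0298
finger_force: 2.5
```

```bash
python3 -c "
from blk import *
look('t8',.043,.053)"
```

```text
t 10.8 plate x,y,z mm [17.5  0.7 27. ] F plate [-5.5  0.2  4.4]
block plate frame [64.3  1.6] [70.2 75.9] 89.4 z 0.047
```

>>> {"api": "apply_moves", "payload": {
  "series": [
    [[-0.002, 0.014, 0], [0, 0, 0]],
    [[-0.005, 0.028, 0], [0, 0, 0]],
    [[-0.008, 0.042, 0], [0, 0, 0]],
    [[-0.011, 0.056, 0], [0, 0, 0]],
    [[-0.013, 0.07, 0], [0, 0, 0]],
    [[-0.016, 0.084, 0], [0, 0, 0]],
    [[-0.019, 0.098, 0], [0, 0, 0]],
    [[-0.022, 0.112, 0], [0, 0, 0]]
  ]
}}

```text
clock: 11.65
tcp_pos: [0.5416, 0.0243, 0.0267]
tcp_rot: [0.622, 0.753, 0.137, -0.168]
ft_force: [0.6, -3.2, -0.9]
grip_width: 0.0301
finger_force: 1.3
```

```bash
python3 w.py
```

```text
t 11.65 plate x,y,z mm [26.2  0.9 26.7] F plate [-3.2  0.  -0.9]
```

Sliding friction is about 3 N. I'll keep feeling forward for the fence.

>>> {"api": "apply_moves", "payload": {
  "series": [
    [[-0.003, 0.013, 0], [0, 0, 0]],
    [[-0.005, 0.025, 0], [0, 0, 0]],
    [[-0.008, 0.038, 0], [0, 0, 0]],
    [[-0.01, 0.05, 0], [0, 0, 0]]
  ]
}}

```text
clock: 12.05
tcp_pos: [0.5408, 0.0284, 0.0267]
tcp_rot: [0.622, 0.753, 0.137, -0.168]
ft_force: [0.1, -1.9, -1.0]
grip_width: 0.0302
finger_force: 1.1
```

```bash
python3 w.py
```

```text
t 12.05 plate x,y,z mm [30.3  1.  26.7] F plate [-1.9  0.3 -1. ]
```

>>> {"api": "apply_moves", "payload": {
  "series": [
    [[-0.003, 0.013, 0], [0, 0, 0]],
    [[-0.005, 0.025, 0], [0, 0, 0]],
    [[-0.008, 0.038, 0], [0, 0, 0]],
    [[-0.01, 0.05, 0], [0, 0, 0]]
  ]
}}

```text
clock: 12.45
tcp_pos: [0.5402, 0.0322, 0.0267]
tcp_rot: [0.622, 0.753, 0.137, -0.167]
ft_force: [0.9, -3.4, -1.3]
grip_width: 0.0302
finger_force: 2.0
```

```bash
python3 w.py
```

```text
t 12.45 plate x,y,z mm [34.2  0.9 26.7] F plate [-3.5 -0.2 -1.3]
```

>>> {"api": "apply_moves", "payload": {
  "series": [
    [[-0.003, 0.013, 0], [0, 0, 0]],
    [[-0.005, 0.025, 0], [0, 0, 0]],
    [[-0.005, 0.025, 0], [0, 0, 0]]
  ]
}}

```text
clock: 12.75
tcp_pos: [0.5405, 0.0325, 0.0268]
tcp_rot: [0.622, 0.753, 0.136, -0.166]
ft_force: [0.3, -8.1, -0.4]
grip_width: 0.03
finger_force: 4.1
```

```bash
python3 w.py
```

```text
t 12.75 plate x,y,z mm [34.4  0.5 26.8] F plate [-8.   1.3 -0.4]
```

>>> {"api": "apply_moves", "payload": {
  "series": [
    [[-0.002, 0.01, 0], [0, 0, 0]],
    [[-0.002, 0.01, 0], [0, 0, 0]],
    [[-0.002, 0.01, 0], [0, 0, 0]],
    [[-0.002, 0.01, 0], [0, 0, 0]]
  ]
}}

```text
clock: 13.15
tcp_pos: [0.5405, 0.0325, 0.0268]
tcp_rot: [0.622, 0.754, 0.136, -0.165]
ft_force: [-0.3, -10.3, -1.5]
grip_width: 0.03
finger_force: 5.2
```

```bash
python3 -c "
from blk import *
look('t9',.043,.053)"
```

```text
t 13.15 plate x,y,z mm [34.4  0.4 26.8] F plate [-10.1   2.3  -1.5]
block plate frame [80.6  0.9] [76.  70.2] 0.2 z 0.047
```

It's bearing at 10.1 N with no further motion and square within 0.2°. I'll back straight off and raise clear.

>>> {"api": "apply_moves", "payload": {
  "series": [
    [[0.01, -0.04, 0], [0, 0, 0]],
    [[0.03, -0.15, 0], [0, 0, 0]],
    [[0.08, -0.4, 0], [0, 0, 0]],
    [[0.14, -0.75, 0], [0, 0, 0]],
    [[0.18, -0.95, 0.2], [0, 0, 0]],
    [[0.18, -0.95, 0.6], [0, 0, 0]],
    [[0.18, -0.95, 1], [0, 0, 0]],
    [[0.18, -0.95, 1], [0, 0, 0]]
  ]
}}

```text
clock: 14.0
tcp_pos: [0.5575, -0.042, 0.1118]
tcp_rot: [0.622, 0.753, 0.139, -0.164]
ft_force: [0.9, -0.2, 0.2]
grip_width: 0.0301
finger_force: 0.0
```

```bash
python3 -c "
from blk import *
look('t10',.043,.053)"
```

```text
t 14.0 plate x,y,z mm [-42.   -1.9 111.8] F plate [-0.4 -0.8  0.2]
block plate frame [80.9  0.8] [75.3 70.2] 0.0 z 0.047
```

View pics/t10.png

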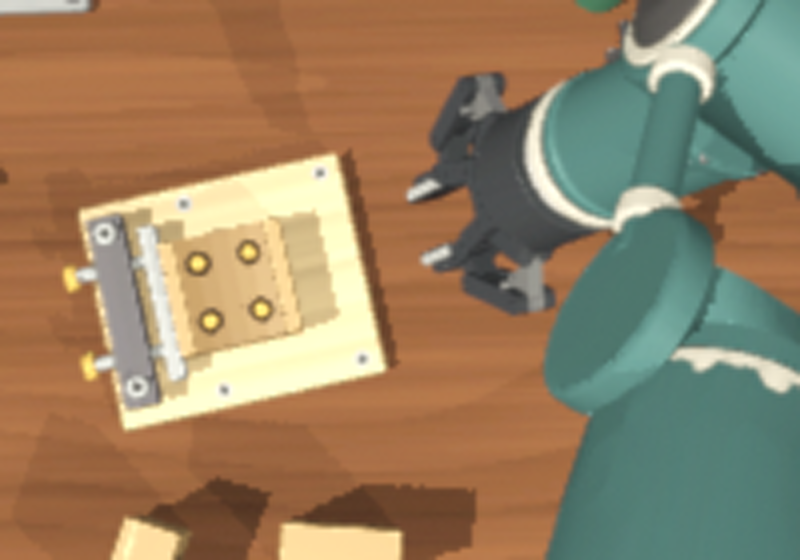

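The block at (230,290) lies flat, square and tight against the bright fence at (163,300). The gripper is clear of it.

```bash
python3 -c "
from station import robot
print(robot.finish_job())"
```

```text
the job is handed in; nothing more can be done
None
```

The job is handed in: the block was slid up to the plate's near edge, tipped onto its back, and left flat and square against the fence after a 10 N press, with the gripper clear and no other part touched.

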